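# Unclip the spent filter cartridge from the bench fume extractor

### The arm

A 6-joint arm with a two-finger parallel gripper is mounted at the origin on a cart in front of the work surface, level with it; the furniture and walls round the work are solid. World frame = base frame: x ahead of the robot, y to its left, z up, the work surface at z = 0. Lengths are in m, angles in rad, forces in N, time in s.
With the tool pointing down it reaches from about 0.35 to 0.8 m from the base axis. Payload 7.3 kg.
Tool frame: the origin (TCP) lies at the very end of the fingers, on their centre line; the grasp point (between the pads) lies 19 mm behind it; z points along the fingers, y is the line along which they close (so a half turn about z gives the same grasp; the last joint's range is limited). The gripper opens to 85 mm and grips with 20 to 120 N. Pads are 22 mm wide; open, the fingers measure 114 mm over their backs; the gripper's body (76 mm by 85 mm) begins 54 mm behind the grasp point. The pads swing forward as they close: fully open they stand 13 mm farther back than shut.
Start: joints at [1.201, 0.342, 1.524, -0, 1.275, -0.146], TCP at [0.116, 0.512, 0.231] pointing down, gripper open.
Joint ranges: [-2.53, 2.53], [-0.77, 2.02], [0.04, 2.7], [-1, 4.14], [0.28, 2.66], [-3.11, 3.11]. Speed limits (rad/s): [2.57, 2.57, 3.14, 3.14, 3.14, 3.14].

### API

Orientations are given as [roll, pitch, yaw] about the fixed x, y, z axes, in that order (R = Rz(yaw) Ry(pitch) Rx(roll)).
In Python, from workcell import r, eyes gives the robot as it stands.
- The arm moves only by the tool drive_tool, never from a script. Its argument "motion" is a list of rows, each an object of numbers: "hand": the opening in per cent of the stroke, from 0 (shut) to 100 (fully open); "tx", "ty", "tz": the shift along the tool's x, y, z in cm; "yaw": the turn about the tool's z in rad. In form: [{"hand": .., "tx": .., "ty": .., "tz": .., "yaw": ..}, ...]. A call has 1 to 5 rows; each row shifts and turns the commanded pose from where the row before left it, along the tool's axes as they then stand; what a row does not reach is not made up. A row lasts 1/12 s, in which the tool goes at most 41.7 mm and 7.16 degrees, less where a joint would pass 70% of its speed; a pose out of reach is approached as far as the arm can. A call is refused whole if a number of a shift passes 4.17 or a number of a turn 0.125, either way. A call with a gripper value outside its range is refused whole. The fingers move at their own pace and stop on an object; "grip_force" is the grip in N (left out, the last holds). Time passes only in rows, so rows that do not move let the fingers close. It gives the time, the measured TCP pose, the force, the opening and the grip force at its end, in the units of the state.
- r.state(): the state, without advancing time (a new reading comes with each control period).
- eyes.snapshot(name): name is "scene" or "top" or "wrist"; returns the picture (480x640x3 uint8, red, green, blue); there is no depth.
- eyes.get_calibration(name): a dict with "vertical_fov" (degrees; the focal length in pixels is half the picture's height over the tangent of half this angle, whatever the lens; pixels are square), "cx", "cy" (the principal point, pixels), "world_from_camera" (4x4, takes a point from camera to world coordinates). Camera axes: x right, y up, looking along -z (the intrinsics and any distortion apply to the point x, -y, -z); pixel columns grow to the right and rows downward; lengths in m; the calibration is good to about 2 mm. A picture is of the moment at which its call begins: read the wrist's pose just before it. get_calibration takes no time and is no camera call; for the wrist camera it gives the pose at the moment of the call.
- r.sign_off(): hands the job in; it is judged then, once.
The state is a dict: "time_s": time; "qpos": joint angles; "qvel": joint speeds; "joint_efforts": joint torques, N m; "ee_pos": TCP position; "orientation": TCP orientation; "ft_force": force on the tool from outside, world axes, zero at the start; "moment": the same for the moment, N m; "gripper_width": opening from 0.0 (shut) to 1.0 (fully open); "gripper_force": force on a finger pad.
Only numpy, scipy, OpenCV 4.12 (cv2) and the standard library are available. Lean on these libraries where they do the work, as an engineer would, in place of code of your own. Each camera call takes 0.05 s, during which the arm holds its last target. There are 200 camera calls.

### The job

The brown cartridge in the fume extractor is spent; the white one beside it is still good. Pinch the brown cartridge's two blue spring tabs together to unlatch it, lift it straight out, and stand it upright in the orange discard tray, lowering it right down before you let go. Leave the white cartridge latched in its bay.

Things in the scene. Friction and masses are not known exactly. Their poses are not given: they have to be found in the camera images.
- spent_tab_a (a point): Pinch point, mid-width on the outer face of blue tab a of the brown spent cartridge: 86 mm above its underside, 21 below the tab top, 26 above the extractor. x axis points from tab b to a, z is the cartridge's up. Upright tabs, 26 mm wide, 52 apart over their outer faces; each slides in 8 mm on a spring (2 to 8 N). Barbs free below 43 mm, stops at 36; 15 to 30 N grip also carries it.
- spent_tab_b (a point): The same point on the opposite blue tab b. The line a-b is the direction to pinch along, its middle the cartridge's axis. The cartridge weighs 0.1 to 0.2 kg; foot and lower body 48 mm (along a-b) x 52 mm; 107 mm tall over the tabs; its brown core between the tabs, 24 mm thick, reaches 82 mm. Let go, the tabs spring back to 52 mm.
- clean_grip (a point): Midway between the blue tabs of the good cartridge (white core, otherwise the same), 86 mm above its underside, 90 mm beside the spent one across line a-b. Both stand in the bays of a white extractor, 110 x 200 mm, top 82 mm above the table; bay floors at 22 mm: a cartridge must rise 60 mm to be clear. On soft mounts the extractor gives up to 14 mm along a-b (1 N), then returns.
- tray: Shallow orange discard tray, 160 x 160 mm, walls 25 mm tall and 4 mm thick, fixed to the table. Origin at the centre of its underside on the table, x and y along its sides. Its inner floor is 4 mm above the table.

How it is judged:
On the way, in this order (a step that is already met when the one before it is completed fails the run):
1. the spent cartridge's two tabs are pinched together while it still sits in its bay (distance between spent_tab_a and spent_tab_b below 0.0455 m and height (world z) of spent_tab_a below 0.125 m), for 0.05 s.
2. the spent cartridge is lifted clear of the extractor (height (world z) of spent_tab_a above 0.175 m), for 0.05 s.
3. it is lowered to within 15 mm of the tray's floor while still held by its tabs (z of spent_tab_a in the frame of tray below 0.106 m and horizontal distance between spent_tab_a and tray below 0.1 m and distance between spent_tab_a and spent_tab_b below 0.047 m), for 0.05 s.
At the end, for the whole second after the job is handed in: The spent cartridge stands upright (within about 7 degrees) on the tray's floor, wholly within the tray's walls, its tabs let go and sprung back; the clean cartridge is still latched in its bay (within 12 mm of where it was) (x of spent_tab_a in the frame of tray between -0.078 and 0.078 m and y of spent_tab_a in the frame of tray between -0.078 and 0.078 m and x of spent_tab_b in the frame of tray between -0.078 and 0.078 m and y of spent_tab_b in the frame of tray between -0.078 and 0.078 m and z of spent_tab_a in the frame of tray below 0.098 m and angle between spent_tab_a's own z axis and vertical below 0.12 rad and distance between spent_tab_a and spent_tab_b above 0.047 m and distance of clean_grip from where it was at the start of the episode below 0.012 m); the robot touches nothing.
It fails at once if the clean cartridge is pulled out of its bay (moved by more than 30 mm) (distance of clean_grip from where it was at the start of the episode above 0.03 m).
It also fails if it takes over 42 s, if anything falls off the work surface, if the arm or the gripper's body presses on something with over 40 N, if the wrist force passes 120 N, or if a joint passes its speed limit or range.

## Working session

There is one attempt and no reset: what is moved stays moved. The work goes in short steps, Python scripts to look and compute and a tool call to move; the robot and the scene stay as the last step left them, time stands still between calls to the robot, and variables do not carry over. Pictures are saved under pics/ and viewed, at most 10 in all, crops included, and the job is handed in when it is done.

Besides the shell and the picture viewer there is one more tool, called after ">>>" as name(argument=value, ...), one argument or row to a line, values as JSON. drive_tool: Moves the arm, as the interface text tells. Its arguments: {"type":"object","properties":{"motion":{"type":"array"},"grip_force":{"type":"number"}},"required":["motion"]}

```bash
mkdir -p pics; ls; python3 - <<'E'
from workcell import r, eyes
import cv2,numpy as np
print(r.state())
for n in("scene","top"):
    im=eyes.snapshot(n); cv2.imwrite(f"pics/{n}0.png",im[...,::-1]); c=eyes.get_calibration(n); print(n,c)
E
```

```text
pics
{'time_s': 0.0, 'qpos': array([ 1.20101188e+00,  3.42730484e-01,  1.52502630e+00,  3.52311532e-05,
        1.27536760e+00, -1.46012174e-01]), 'qvel': array([ 0.00136166,  0.0014614 , -0.00011095, -0.00077898,  0.00109803,
       -0.00059494]), 'joint_efforts': array([-1.27643998e-03, -4.33676970e+01, -2.46020222e+01, -3.60929116e-04,
        7.87050929e-03,  3.67856137e-05]), 'ee_pos': array([0.11633276, 0.51154524, 0.23061868]), 'orientation': array([-3.14008212e+00, -2.56188079e-04,  2.91780991e+00]), 'ft_force': array([-0.51394242,  0.27544859, -0.02174468]), 'moment': array([-0.042716  , -0.00225132, -0.03032098]), 'gripper_force': 0.0, 'gripper_width': 1.0005752682008118}
scene {'vertical_fov': 48.070279660766225, 'cx': 317.3174374657399, 'cy': 235.17618997566788, 'world_from_camera': array([[ 0.70052505,  0.43258306, -0.56757075, -0.004221  ],
       [-0.71353233,  0.41157346, -0.5669911 , -0.34718926],
       [-0.01167369,  0.80217154,  0.59697951,  0.62111694],
       [ 0.        ,  0.        ,  0.        ,  1.        ]])}
top {'vertical_fov': 52.93386837143348, 'cx': 327.1627534436912, 'cy': 236.90586768250694, 'world_from_camera': array([[ 0.01838602,  0.99629736, -0.08398526,  0.39997509],
       [-0.99978328,  0.01914049,  0.0081869 ,  0.1159618 ],
       [ 0.00976411,  0.08381653,  0.99643337,  0.99192271],
       [ 0.        ,  0.        ,  0.        ,  1.        ]])}
```

View pics/top0.png

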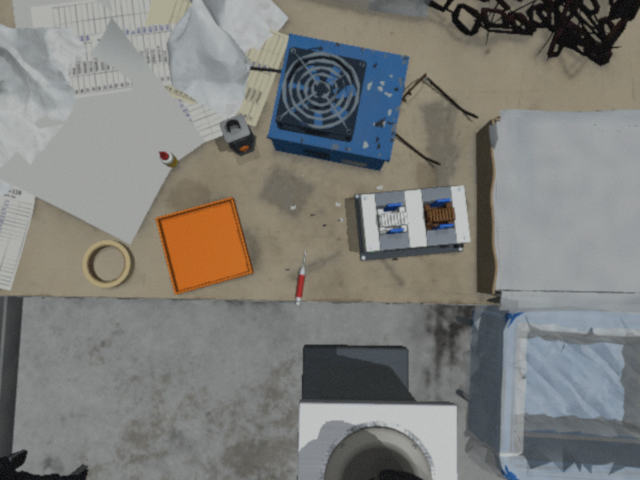

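View pics/scene0.png

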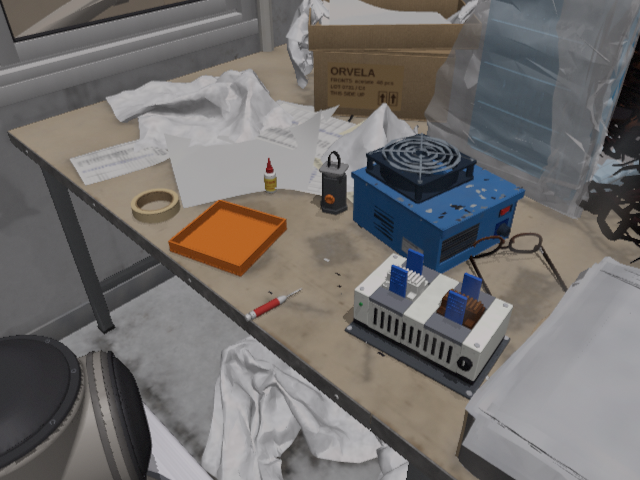

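The top view shows the tray around (205,245), the brown cartridge with its blue tabs around (438,214) and the white one around (393,218). Next I'll measure them.

```bash
cat > h.py <<'E'
from workcell import r, eyes
import cv2,numpy as np
def ray(c,u,v):
    f=240/np.tan(np.radians(c["vertical_fov"])/2); T=c["world_from_camera"]
    d=T[:3,:3]@np.array([(u-c["cx"])/f,-(v-c["cy"])/f,-1]); return T[:3,3],d
def onz(c,u,v,z):
    o,d=ray(c,u,v); return (o+d*(z-o[2])/d[2])[:2]
def proj(c,p):
    f=240/np.tan(np.radians(c["vertical_fov"])/2); T=c["world_from_camera"]
    q=T[:3,:3].T@(np.array(p)-T[:3,3]); return c["cx"]-f*q[0]/q[2], c["cy"]+f*q[1]/q[2]
def two(c1,p1,c2,p2):
    o1,d1=ray(c1,*p1);o2,d2=ray(c2,*p2)
    s=np.linalg.lstsq(np.c_[d1,-d2],o2-o1,rcond=None)[0]
    a,b=o1+d1*s[0],o2+d2*s[1]; return (a+b)/2,np.linalg.norm(a-b)
def blobs(im,lo,hi,mn=20):
    m=cv2.inRange(cv2.cvtColor(im,cv2.COLOR_RGB2HSV),lo,hi)
    cs,_=cv2.findContours(m,cv2.RETR_EXTERNAL,cv2.CHAIN_APPROX_NONE)
    return [c for c in cs if cv2.contourArea(c)>mn]
BL=((105,150,60),(128,255,255)); OR=((5,180,100),(18,255,255))
E
python3 - <<'E'
from h import *
for n in("top","scene"):
    im=cv2.imread(f"pics/{n}0.png")[...,::-1].copy(); c=eyes.get_calibration(n)
    for b in blobs(im,*BL,15):
        R=cv2.minAreaRect(b); print(n,"blue",np.round(R[0]),np.round(R[1]),cv2.contourArea(b), cv2.boundingRect(b), onz(c,*R[0],.129).round(3))
    for b in blobs(im,*OR,500):
        R=cv2.minAreaRect(b); B=cv2.boxPoints(R)
        print("tray",B.round(), [onz(c,*p,.025).round(3) for p in B])
im=cv2.imread("pics/top0.png")[160:290,340:500]
cv2.imwrite("pics/topc.png",cv2.resize(im,None,fx=5,fy=4.6,interpolation=cv2.INTER_CUBIC) if 0 else cv2.resize(im,None,fx=4.5,fy=4.5,interpolation=cv2.INTER_CUBIC))
E
```

```text
top blue [509. 475.] [15.  6.] 36.0 (503, 468, 14, 12) [ 0.065 -0.214]
top blue [512. 317.] [ 7. 12.] 26.0 (506, 313, 13, 9) [ 0.336 -0.223]
top blue [395. 230.] [14.  4.] 31.0 (388, 228, 15, 5) [ 0.488 -0.013]
top blue [444. 226.] [ 4. 17.] 39.5 (435, 224, 18, 5) [ 0.496 -0.101]
top blue [392. 206.] [ 6. 16.] 58.0 (385, 203, 16, 8) [ 0.53  -0.008]
top blue [440. 202.] [ 6. 19.] 64.5 (431, 199, 19, 8) [ 0.539 -0.094]
top blue [281.  81.] [ 3. 25.] 25.0 (278, 69, 8, 25) [0.76 0.2 ]
top blue [337. 102.] [123. 115.] 4376.0 (268, 35, 139, 132) [0.722 0.095]
tray [[155. 218.]
 [232. 197.]
 [253. 273.]
 [175. 294.]] [array([0.513, 0.456]), array([0.559, 0.301]), array([0.407, 0.255]), array([0.362, 0.408])]
scene blue [459. 321.] [6. 9.] 25.0 (454, 316, 9, 8) [ 0.458 -0.135]
scene blue [453. 305.] [19. 26.] 226.5 (445, 291, 22, 28) [ 0.476 -0.114]
scene blue [470. 285.] [18. 20.] 193.0 (461, 273, 21, 22) [ 0.526 -0.109]
scene blue [398. 280.] [16. 30.] 370.0 (389, 265, 18, 32) [ 0.465 -0.033]
scene blue [458. 191.] [ 4. 13.] 17.5 (451, 189, 14, 5) [0.719 0.035]
scene blue [443. 172.] [ 3. 18.] 20.0 (434, 169, 18, 6) [0.756 0.089]
scene blue [438. 220.] [108. 171.] 8456.5 (352, 165, 172, 110) [0.625 0.01 ]
tray [[166. 249.]
 [189. 185.]
 [288. 220.]
 [265. 284.]] [array([0.344, 0.387]), array([0.501, 0.543]), array([0.558, 0.294]), array([0.406, 0.186])]
```

View pics/topc.png

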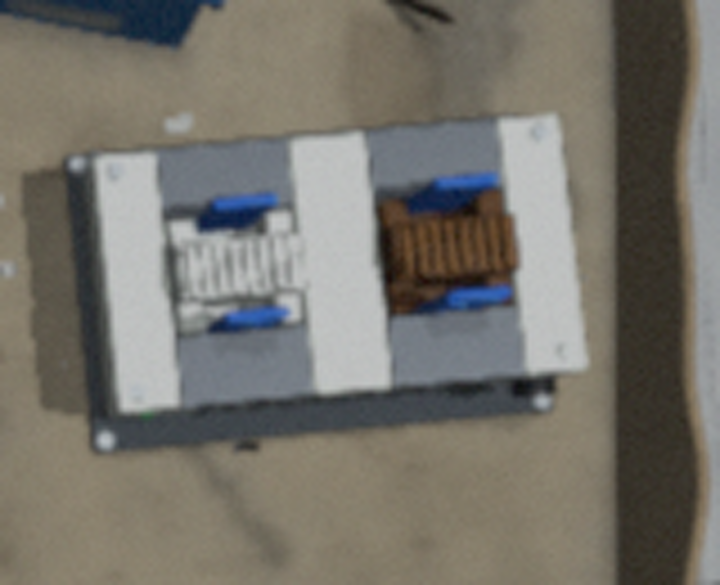

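The crop shows the spent cartridge's tab tops at about (443.3,200.4) and (446.2,225.5) in full-picture pixels. The extractor top's corners are clear too.

```bash
cat >> h.py <<'E'
def plan(x,y,z,yaw,n,s=None):
    s=r.state(); p=np.array(s["ee_pos"]); Y=s["orientation"][2]
    dy=(yaw-Y+np.pi)%(2*np.pi)-np.pi
    d=(np.array([x,y,z])-p)/n
    for i in range(n):
        c,sn=np.cos(Y),np.sin(Y)
        print({"tx":round(100*(c*d[0]+sn*d[1]),2),"ty":round(100*(sn*d[0]-c*d[1]),2),"tz":round(-100*d[2],2),"yaw":round(-dy/n,4)})
        Y+=dy/n
E
python3 - <<'E'
from h import *
c=eyes.get_calibration("top")
g=lambda u,v,z:onz(c,340+u/4.5,160+v/4.5,z)
E=[g(u,v,.082) for u,v in((95,155),(558,113),(588,370),(118,412))]
print(np.round(E,3),[np.linalg.norm(E[i]-E[i-1]).round(3) for i in range(4)],[np.degrees(np.arctan2(*(E[i]-E[i-1])[::-1])).round(1) for i in range(4)])
for a,b in(((465,182),(478,295)),((240,203),(258,314))):
    A,B=g(*a,.129),g(*b,.129); print(A,B,(A+B)/2,np.linalg.norm(A-B))
print("centre ext",np.mean(E,0))
plan(.515,-.10,.22,np.pi/2+np.radians(6),20)
E
```

```text
[[ 0.559  0.045]
 [ 0.581 -0.152]
 [ 0.472 -0.164]
 [ 0.45   0.034]] [np.float64(0.11), np.float64(0.198), np.float64(0.11), np.float64(0.199)] [np.float64(5.8), np.float64(-83.6), np.float64(-173.7), np.float64(96.2)]
[ 0.543052  -0.1004141] [ 0.49738352 -0.10555347] [ 0.52021776 -0.10298378] 0.045956752056605765
[ 0.53271481 -0.00974931] [ 0.48801812 -0.01727104] [ 0.51036647 -0.01351017] 0.04532517181868744
centre ext [ 0.51566946 -0.05918188]
{'tx': np.float64(-2.62), 'ty': np.float64(-2.54), 'tz': np.float64(0.05), 'yaw': np.float64(0.0621)}
{'tx': np.float64(-2.77), 'ty': np.float64(-2.37), 'tz': np.float64(0.05), 'yaw': np.float64(0.0621)}
{'tx': np.float64(-2.92), 'ty': np.float64(-2.19), 'tz': np.float64(0.05), 'yaw': np.float64(0.0621)}
{'tx': np.float64(-3.05), 'ty': np.float64(-2.01), 'tz': np.float64(0.05), 'yaw': np.float64(0.0621)}
{'tx': np.float64(-3.17), 'ty': np.float64(-1.82), 'tz': np.float64(0.05), 'yaw': np.float64(0.0621)}
{'tx': np.float64(-3.27), 'ty': np.float64(-1.62), 'tz': np.float64(0.05), 'yaw': np.float64(0.0621)}
{'tx': np.float64(-3.37), 'ty': np.fl
[... 680 characters left out ...]
': np.float64(-3.65), 'ty': np.float64(0.14), 'tz': np.float64(0.05), 'yaw': np.float64(0.0621)}
{'tx': np.float64(-3.63), 'ty': np.float64(0.37), 'tz': np.float64(0.05), 'yaw': np.float64(0.0621)}
{'tx': np.float64(-3.6), 'ty': np.float64(0.59), 'tz': np.float64(0.05), 'yaw': np.float64(0.0621)}
{'tx': np.float64(-3.56), 'ty': np.float64(0.81), 'tz': np.float64(0.05), 'yaw': np.float64(0.0621)}
{'tx': np.float64(-3.5), 'ty': np.float64(1.03), 'tz': np.float64(0.05), 'yaw': np.float64(0.0621)}
{'tx': np.float64(-3.43), 'ty': np.float64(1.25), 'tz': np.float64(0.05), 'yaw': np.float64(0.0621)}
{'tx': np.float64(-3.35), 'ty': np.float64(1.46), 'tz': np.float64(0.05), 'yaw': np.float64(0.0621)}
```

>>> drive_tool(
  motion=[
    {"hand": 100,"tx": -2.6,"ty": -2.5,"yaw": 0.062},
    {"hand": 100,"tx": -2.8,"ty": -2.4,"yaw": 0.062},
    {"hand": 100,"tx": -2.9,"ty": -2.2,"yaw": 0.062},
    {"hand": 100,"tx": -3.05,"ty": -2.0,"yaw": 0.062},
    {"hand": 100,"tx": -3.2,"ty": -1.8,"yaw": 0.062},
  ],
  grip_force=25,
)

```text
invalid input at $.motion[0]: expected keys hand, tx, ty, tz, yaw
```

>>> drive_tool(
  motion=[
    {"hand": 100,"tx": -3.3,"ty": -1.6,"yaw": 0.062},
    {"hand": 100,"tx": -3.4,"ty": -1.4,"yaw": 0.062},
    {"hand": 100,"tx": -3.45,"ty": -1.2,"yaw": 0.062},
    {"hand": 100,"tx": -3.5,"ty": -1.0,"yaw": 0.062},
    {"hand": 100,"tx": -3.6,"ty": -0.8,"yaw": 0.062},
  ],
)

```text
invalid input at $.motion[0]: expected keys hand, tx, ty, tz, yaw
```

>>> drive_tool(
  motion=[
    {"hand": 100,"tx": -3.6,"ty": -0.5,"yaw": 0.062},
    {"hand": 100,"tx": -3.65,"ty": -0.3,"yaw": 0.062},
    {"hand": 100,"tx": -3.65,"ty": -0.1,"yaw": 0.062},
    {"hand": 100,"tx": -3.65,"ty": 0.1,"yaw": 0.062},
    {"hand": 100,"tx": -3.6,"ty": 0.4,"yaw": 0.062},
  ],
)

```text
invalid input at $.motion[0]: expected keys hand, tx, ty, tz, yaw
```

>>> drive_tool(
  motion=[
    {"hand": 100,"tx": -3.6,"ty": 0.6,"yaw": 0.062},
    {"hand": 100,"tx": -3.55,"ty": 0.8,"yaw": 0.062},
    {"hand": 100,"tx": -3.5,"ty": 1.0,"yaw": 0.062},
    {"hand": 100,"tx": -3.4,"ty": 1.25,"yaw": 0.062},
    {"hand": 100,"tx": -3.35,"ty": 1.5,"yaw": 0.062},
  ],
)

```text
invalid input at $.motion[0]: expected keys hand, tx, ty, tz, yaw
```

>>> drive_tool(
  motion=[
    {"hand": 100},
    {"hand": 100},
  ],
)

```text
invalid input at $.motion[0]: expected keys hand, tx, ty, tz, yaw
```

```bash
python3 - <<'E'
from h import *
s=r.state(); print(s["time_s"],s["ee_pos"],s["orientation"],s["ft_force"],s["qpos"])
c=eyes.get_calibration("wrist"); im=eyes.snapshot("wrist"); cv2.imwrite("pics/w1.png",im[...,::-1])
import pickle; pickle.dump((c,s),open("w1.pkl","wb"))
print(c["world_from_camera"].round(3),c["vertical_fov"])
for b in blobs(im,*BL,100):
    R=cv2.minAreaRect(b); print(np.round(R[0]),np.round(R[1]),cv2.boundingRect(b),onz(c,*R[0],.129).round(4))
E
```

```text
0.1 [0.11636678 0.51159771 0.23072058] [-3.14031675e+00 -1.80215660e-04  2.91780554e+00] [ 0.42285868 -0.28333348 -0.0117124 ] [ 1.20101208e+00  3.42621164e-01  1.52489689e+00 -7.65097695e-06
  1.27536315e+00 -1.45995014e-01]
[[ 0.223 -0.93  -0.293  0.042]
 [ 0.975  0.212  0.067  0.529]
 [-0.    -0.301  0.954  0.374]
 [ 0.     0.     0.     1.   ]] 64.9850175104811
```

View pics/w1.png

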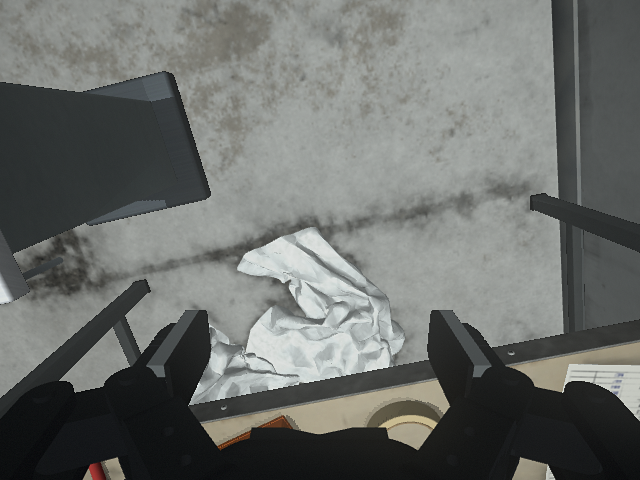

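All moves were refused because every key is required, so the arm is still at the start pose over the table edge. I'll resend with every key.

>>> drive_tool(
  motion=[
    {"hand": 100,"tx": -2.6,"ty": -2.5,"tz": 0,"yaw": 0.062},
    {"hand": 100,"tx": -2.8,"ty": -2.4,"tz": 0,"yaw": 0.062},
    {"hand": 100,"tx": -2.9,"ty": -2.2,"tz": 0,"yaw": 0.062},
    {"hand": 100,"tx": -3.05,"ty": -2.0,"tz": 0,"yaw": 0.062},
    {"hand": 100,"tx": -3.2,"ty": -1.8,"tz": 0,"yaw": 0.062},
  ],
  grip_force=25,
)

```text
time_s: 0.57
ee_pos: [0.2168, 0.3577, 0.2311]
orientation: [-3.141, -0.0, 2.605]
ft_force: [1.5, -0.6, -0.5]
gripper_width: 1.004
gripper_force: 0.0
```

>>> drive_tool(
  motion=[
    {"hand": 100,"tx": -3.3,"ty": -1.6,"tz": 0,"yaw": 0.062},
    {"hand": 100,"tx": -3.4,"ty": -1.4,"tz": 0,"yaw": 0.062},
    {"hand": 100,"tx": -3.45,"ty": -1.2,"tz": 0,"yaw": 0.062},
    {"hand": 100,"tx": -3.5,"ty": -1.0,"tz": 0,"yaw": 0.062},
    {"hand": 100,"tx": -3.6,"ty": -0.8,"tz": 0,"yaw": 0.062},
  ],
)

```text
time_s: 0.98
ee_pos: [0.3171, 0.2042, 0.2313]
orientation: [3.141, -0.0, 2.295]
ft_force: [0.9, 0.7, -0.6]
gripper_width: 0.999
gripper_force: 0.0
```

>>> drive_tool(
  motion=[
    {"hand": 100,"tx": -3.6,"ty": -0.5,"tz": 0,"yaw": 0.062},
    {"hand": 100,"tx": -3.65,"ty": -0.3,"tz": 0,"yaw": 0.062},
    {"hand": 100,"tx": -3.65,"ty": -0.1,"tz": 0,"yaw": 0.062},
    {"hand": 100,"tx": -3.65,"ty": 0.1,"tz": 0,"yaw": 0.062},
    {"hand": 100,"tx": -3.6,"ty": 0.4,"tz": 0,"yaw": 0.062},
  ],
)

```text
time_s: 1.4
ee_pos: [0.4171, 0.0516, 0.2313]
orientation: [3.142, -0.0, 1.984]
ft_force: [0.0, 0.7, 0.6]
gripper_width: 1.003
gripper_force: 0.0
```

>>> drive_tool(
  motion=[
    {"hand": 100,"tx": -3.6,"ty": 0.6,"tz": 0,"yaw": 0.062},
    {"hand": 100,"tx": -3.55,"ty": 0.8,"tz": 0,"yaw": 0.062},
    {"hand": 100,"tx": -3.5,"ty": 1.0,"tz": 0,"yaw": 0.062},
    {"hand": 100,"tx": -3.4,"ty": 1.25,"tz": 0,"yaw": 0.062},
    {"hand": 100,"tx": -3.35,"ty": 1.5,"tz": 0,"yaw": 0.062},
  ],
)

```text
time_s: 1.82
ee_pos: [0.5171, -0.1006, 0.231]
orientation: [-3.141, -0.0, 1.674]
ft_force: [0.7, 0.2, -0.5]
gripper_width: 1.0
gripper_force: 0.0
```

>>> drive_tool(
  motion=[
    {"hand": 100,"tx": 0,"ty": 0,"tz": 0,"yaw": 0},
    {"hand": 100,"tx": 0,"ty": 0,"tz": 0,"yaw": 0},
  ],
)

```text
time_s: 1.98
ee_pos: [0.5168, -0.1002, 0.2303]
orientation: [-3.14, -0.001, 1.676]
ft_force: [-2.0, 1.2, -0.4]
gripper_width: 1.002
gripper_force: 0.0
```

```bash
python3 - <<'E'
from h import *
s=r.state(); print(s["time_s"],s["ee_pos"],s["orientation"],s["ft_force"],s["qpos"])
c=eyes.get_calibration("wrist"); im=eyes.snapshot("wrist"); cv2.imwrite("pics/w2.png",im[...,::-1])
print(c["world_from_camera"].round(3),c["vertical_fov"])
for b in blobs(im,*BL,100):
    R=cv2.minAreaRect(b); print(np.round(R[0]),np.round(R[1]),cv2.boundingRect(b),onz(c,*R[0],.129).round(4))
E
```

```text
1.9833 [ 0.51680338 -0.10021928  0.23030608] [-3.14016181e+00 -8.53540357e-04  1.67550002e+00] [-1.96679827  1.19981254 -0.44580182] [-3.37282629e-01  3.46381737e-01  1.52048325e+00  1.66666889e-04
  1.27638610e+00 -4.42035428e-01]
[[ 0.995 -0.099 -0.03   0.51 ]
 [ 0.104  0.949  0.297 -0.024]
 [-0.001 -0.299  0.954  0.373]
 [ 0.     0.     0.     1.   ]] 64.9850175104811
[360. 244.] [ 6. 33.] (356, 228, 8, 34) [ 0.5455 -0.0995]
[292. 245.] [34.  6.] (289, 228, 7, 35) [ 0.4998 -0.1046]
[288. 101.] [34.  7.] (284, 84, 8, 35) [ 0.4894 -0.0131]
[364. 104.] [42.  7.] (360, 83, 8, 43) [ 0.5356 -0.01  ]
[568.  71.] [187. 131.] (459, 0, 181, 158) [0.6541 0.0206]
[496.  45.] [ 37. 109.] (466, 0, 66, 102) [0.6082 0.0303]
[474.  37.] [ 5. 80.] (460, 0, 32, 75) [0.5945 0.0331]
```

View pics/w2.png

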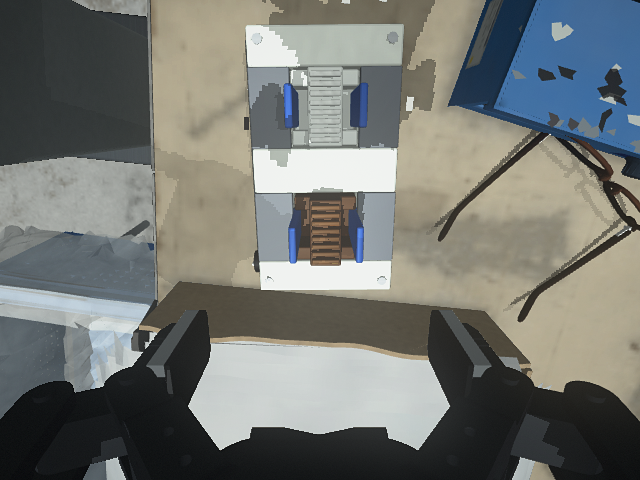

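The wrist view shows the spent tabs at (292,245) and (360,244), which gives an axis of about (0.522,-0.104) and a yaw already aligned to within 0.5°. I'll descend around it.

>>> drive_tool(
  motion=[
    {"hand": 100,"tx": -0.43,"ty": 0.43,"tz": 2.4,"yaw": 0},
    {"hand": 100,"tx": 0,"ty": 0,"tz": 2.4,"yaw": 0},
    {"hand": 100,"tx": 0,"ty": 0,"tz": 2.4,"yaw": 0},
    {"hand": 100,"tx": 0,"ty": 0,"tz": 1.8,"yaw": 0},
    {"hand": 100,"tx": 0,"ty": 0,"tz": 1.0,"yaw": 0},
  ],
)

```text
time_s: 2.45
ee_pos: [0.5196, -0.1008, 0.1294]
orientation: [-3.138, -0.002, 1.68]
ft_force: [-0.1, 0.7, 0.5]
gripper_width: 1.004
gripper_force: 0.0
```

>>> drive_tool(
  motion=[
    {"hand": 100,"tx": 0,"ty": 0,"tz": 1.0,"yaw": 0},
    {"hand": 100,"tx": 0,"ty": 0,"tz": 1.0,"yaw": 0},
    {"hand": 100,"tx": 0,"ty": 0,"tz": 1.0,"yaw": 0},
    {"hand": 100,"tx": 0,"ty": 0,"tz": 1.3,"yaw": 0},
    {"hand": 100,"tx": 0,"ty": 0,"tz": 0,"yaw": 0},
  ],
)

```text
time_s: 2.87
ee_pos: [0.5203, -0.1022, 0.0865]
orientation: [-3.139, -0.001, 1.678]
ft_force: [-0.6, -0.2, -0.7]
gripper_width: 0.998
gripper_force: 0.0
```

```bash
python3 - <<'E'
from h import *
s=r.state(); print(s["time_s"],s["ee_pos"],s["orientation"],s["ft_force"])
im=eyes.snapshot("wrist"); cv2.imwrite("pics/w3.png",im[...,::-1])
E
```

```text
2.8667 [ 0.52030222 -0.10217246  0.08645606] [-3.13887742e+00 -1.38445724e-03  1.67812389e+00] [-0.61841564 -0.17240191 -0.73011057]
```

View pics/w3.png

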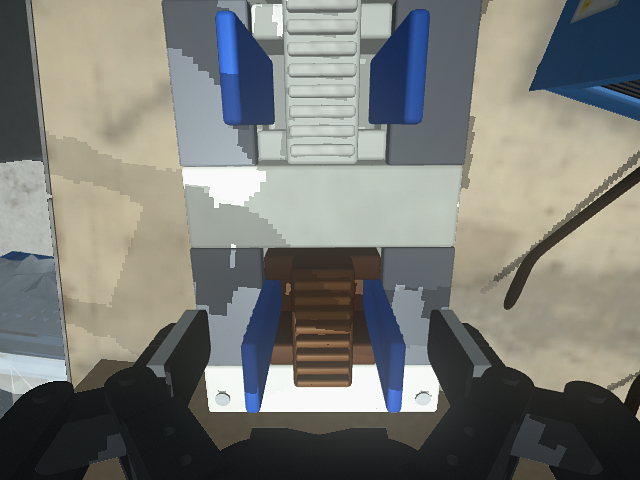

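The wrist picture shows both spent tabs (columns 262 and 385) between the open pads and roughly centred. I'll pinch now.

>>> drive_tool(
  motion=[
    {"hand": 0,"tx": 0,"ty": 0,"tz": 0,"yaw": 0},
    {"hand": 0,"tx": 0,"ty": 0,"tz": 0,"yaw": 0},
    {"hand": 0,"tx": 0,"ty": 0,"tz": 0,"yaw": 0},
    {"hand": 0,"tx": 0,"ty": 0,"tz": 0,"yaw": 0},
    {"hand": 0,"tx": 0,"ty": 0,"tz": 0,"yaw": 0},
  ],
  grip_force=25,
)

```text
time_s: 3.33
ee_pos: [0.5228, -0.103, 0.0902]
orientation: [3.138, 0.001, 1.678]
ft_force: [0.7, 1.6, 4.5]
gripper_width: 0.379
gripper_force: 25.0
```

>>> drive_tool(
  motion=[
    {"hand": 0,"tx": 0,"ty": 0,"tz": 0,"yaw": 0},
    {"hand": 0,"tx": 0,"ty": 0,"tz": 0,"yaw": 0},
    {"hand": 0,"tx": 0,"ty": 0,"tz": 0,"yaw": 0},
    {"hand": 0,"tx": 0,"ty": 0,"tz": 0,"yaw": 0},
    {"hand": 0,"tx": 0,"ty": 0,"tz": 0,"yaw": 0},
  ],
)

```text
time_s: 3.75
ee_pos: [0.5227, -0.103, 0.0901]
orientation: [3.138, 0.002, 1.678]
ft_force: [1.1, 0.5, 7.8]
gripper_width: 0.379
gripper_force: 25.5
```

```bash
python3 - <<'E'
from h import *
im=eyes.snapshot("wrist"); im2=eyes.snapshot("scene")
a=im[150:480,120:520]; b=cv2.resize(im2[230:395,340:540],(400,330),interpolation=cv2.INTER_CUBIC)
cv2.imwrite("pics/w4.png",np.hstack([a,b])[...,::-1])
E
```

```text
(no output)
```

View pics/w4.png

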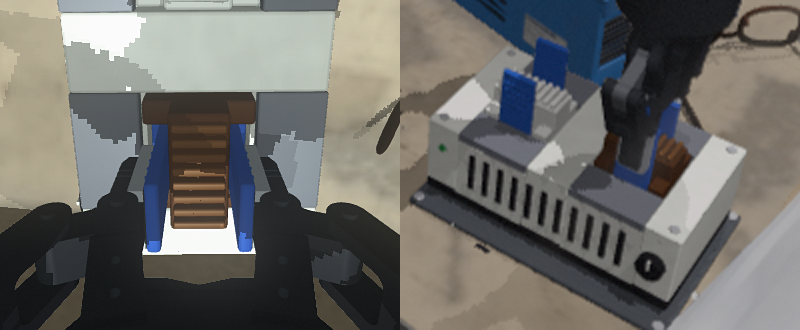

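Both tabs are pinched in with the pads on them, and the force is steady at 25 N. I'll lift straight up.

>>> drive_tool(
  motion=[
    {"hand": 0,"tx": 0,"ty": 0,"tz": -0.6,"yaw": 0},
    {"hand": 0,"tx": 0,"ty": 0,"tz": -0.8,"yaw": 0},
    {"hand": 0,"tx": 0,"ty": 0,"tz": -1,"yaw": 0},
    {"hand": 0,"tx": 0,"ty": 0,"tz": -1,"yaw": 0},
    {"hand": 0,"tx": 0,"ty": 0,"tz": -1,"yaw": 0},
  ],
)

```text
time_s: 4.27
ee_pos: [0.5214, -0.1027, 0.1335]
orientation: [3.141, 0.0, 1.678]
ft_force: [0.1, 0.4, -1.7]
gripper_width: 0.382
gripper_force: 25.7
```

>>> drive_tool(
  motion=[
    {"hand": 0,"tx": 0,"ty": 0,"tz": -1.2,"yaw": 0},
    {"hand": 0,"tx": 0,"ty": 0,"tz": -1.2,"yaw": 0},
    {"hand": 0,"tx": 0,"ty": 0,"tz": -1.2,"yaw": 0},
    {"hand": 0,"tx": 0,"ty": 0,"tz": -1.2,"yaw": 0},
    {"hand": 0,"tx": 0,"ty": 0,"tz": -1,"yaw": 0},
  ],
)

```text
time_s: 4.68
ee_pos: [0.5215, -0.1028, 0.192]
orientation: [3.14, 0.0, 1.678]
ft_force: [-0.1, 0.6, -1.4]
gripper_width: 0.377
gripper_force: 25.7
```

>>> drive_tool(
  motion=[
    {"hand": 0,"tx": 0,"ty": 0,"tz": -1,"yaw": 0},
    {"hand": 0,"tx": 0,"ty": 0,"tz": -0.5,"yaw": 0},
    {"hand": 0,"tx": 0,"ty": 0,"tz": 0,"yaw": 0},
    {"hand": 0,"tx": 0,"ty": 0,"tz": 0,"yaw": 0},
  ],
)

```text
time_s: 5.02
ee_pos: [0.5213, -0.1027, 0.2053]
orientation: [-3.142, -0.0, 1.678]
ft_force: [-0.1, -0.0, -2.7]
gripper_width: 0.373
gripper_force: 25.7
```

```bash
python3 - <<'E'
from h import *
s=r.state(); print(s["time_s"],s["ee_pos"],s["orientation"],s["ft_force"],s["gripper_width"])
im=eyes.snapshot("wrist"); im2=eyes.snapshot("scene")
a=im[150:480,120:520]; b=cv2.resize(im2[180:378,320:560],(400,330),interpolation=cv2.INTER_CUBIC)
cv2.imwrite("pics/w5.png",np.hstack([a,b])[...,::-1])
B=np.array([[ 0.513, 0.456],[0.559, 0.301],[0.407, 0.255],[0.362, 0.408]]);print(B.mean(0),np.degrees(np.arctan2(*(B[1]-B[2])[::-1])))
# plan: tray yaw
t=np.arctan2(*(B[1]-B[2])[::-1]); print(t)
plan(*B.mean(0),s["ee_pos"][2],np.pi/2+t,20)
E
```

```text
5.0167 [ 0.52126981 -0.10267914  0.20525494] [-3.14159145e+00 -8.50076488e-05  1.67774691e+00] [-0.06785953 -0.03560916 -2.66077603] 0.3727059135464252
[0.46025 0.355  ] 16.837472625676373
0.2938693350324674
{'tx': np.float64(2.31), 'ty': np.float64(-0.06), 'tz': np.float64(-0.0), 'yaw': np.float64(-0.0093)}
{'tx': np.float64(2.31), 'ty': np.float64(-0.04), 'tz': np.float64(-0.0), 'yaw': np.float64(-0.0093)}
{'tx': np.float64(2.31), 'ty': np.float64(-0.01), 'tz': np.float64(-0.0), 'yaw': np.float64(-0.0093)}
{'tx': np.float64(2.31), 'ty': np.float64(0.01), 'tz': np.float64(-0.0), 'yaw': np.float64(-0.0093)}
{'tx': np.float64(2.31), 'ty': np.float64(0.03), 'tz': np.float64(-0.0), 'yaw': np.float64(-0.0093)}
{'tx': np.float64(2.31), 'ty': np.float64(0.05), 'tz': np.float64(-0.0), 'yaw': np.float64(-0.0093)}
{'tx': np.float64(2.31), 'ty': np.float64(0.07), 'tz': np.float64(-0.0), 'yaw': np.float64(-0.0093)}
{'tx': np.float64(2.31), 'ty': np.float64(0.09), 'tz': np.float64(-0.0), 'yaw': np.float64(-0.0093)}
{'tx': np.float64(2.3), 'ty': np.float64(0.11), 'tz': np.float64(-0.0), 'yaw': np
[... 423 characters left out ...]
: np.float64(2.3), 'ty': np.float64(0.22), 'tz': np.float64(-0.0), 'yaw': np.float64(-0.0093)}
{'tx': np.float64(2.29), 'ty': np.float64(0.24), 'tz': np.float64(-0.0), 'yaw': np.float64(-0.0093)}
{'tx': np.float64(2.29), 'ty': np.float64(0.27), 'tz': np.float64(-0.0), 'yaw': np.float64(-0.0093)}
{'tx': np.float64(2.29), 'ty': np.float64(0.29), 'tz': np.float64(-0.0), 'yaw': np.float64(-0.0093)}
{'tx': np.float64(2.29), 'ty': np.float64(0.31), 'tz': np.float64(-0.0), 'yaw': np.float64(-0.0093)}
{'tx': np.float64(2.28), 'ty': np.float64(0.33), 'tz': np.float64(-0.0), 'yaw': np.float64(-0.0093)}
{'tx': np.float64(2.28), 'ty': np.float64(0.35), 'tz': np.float64(-0.0), 'yaw': np.float64(-0.0093)}
```

View pics/w5.png

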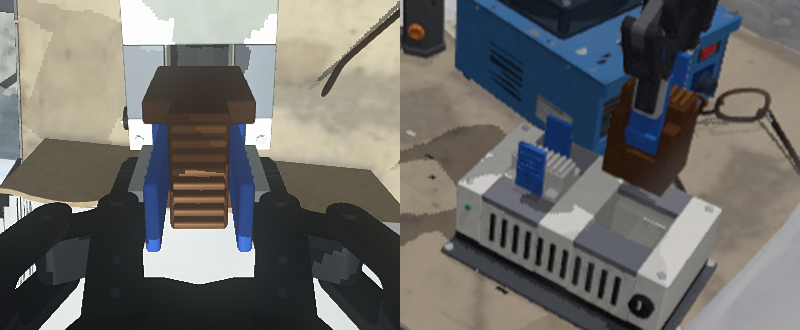

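The cartridge is out and hanging upright while the clean one is undisturbed. I'll rise more to pass over the white cartridge, then carry it to the tray.

>>> drive_tool(
  motion=[
    {"hand": 0,"tx": 0,"ty": 0,"tz": -1,"yaw": 0},
    {"hand": 0,"tx": 0,"ty": 0,"tz": -1.5,"yaw": 0},
    {"hand": 0,"tx": 0,"ty": 0,"tz": -1.5,"yaw": 0},
    {"hand": 0,"tx": 0.8,"ty": 0,"tz": 0,"yaw": 0},
    {"hand": 0,"tx": 1.5,"ty": 0,"tz": 0,"yaw": 0},
  ],
)

```text
time_s: 5.53
ee_pos: [0.5193, -0.0804, 0.2458]
orientation: [3.14, 0.001, 1.676]
ft_force: [-0.9, -0.3, -2.6]
gripper_width: 0.375
gripper_force: 25.7
```

>>> drive_tool(
  motion=[
    {"hand": 0,"tx": 2.3,"ty": 0,"tz": 0,"yaw": -0.01},
    {"hand": 0,"tx": 2.3,"ty": 0,"tz": 0,"yaw": -0.01},
    {"hand": 0,"tx": 2.3,"ty": 0,"tz": 0,"yaw": -0.01},
    {"hand": 0,"tx": 2.3,"ty": 0,"tz": 0,"yaw": -0.01},
    {"hand": 0,"tx": 2.3,"ty": 0,"tz": 0,"yaw": -0.01},
  ],
)

```text
time_s: 5.95
ee_pos: [0.5036, 0.0358, 0.2447]
orientation: [-3.141, -0.001, 1.728]
ft_force: [0.5, 0.1, -1.5]
gripper_width: 0.379
gripper_force: 25.7
```

>>> drive_tool(
  motion=[
    {"hand": 0,"tx": 2.3,"ty": 0.1,"tz": 0,"yaw": -0.01},
    {"hand": 0,"tx": 2.3,"ty": 0.1,"tz": 0,"yaw": -0.01},
    {"hand": 0,"tx": 2.3,"ty": 0.2,"tz": 0,"yaw": -0.01},
    {"hand": 0,"tx": 2.3,"ty": 0.2,"tz": 0,"yaw": -0.01},
    {"hand": 0,"tx": 2.3,"ty": 0.2,"tz": 0,"yaw": -0.01},
  ],
)

```text
time_s: 6.37
ee_pos: [0.4911, 0.1504, 0.2447]
orientation: [-3.141, -0.0, 1.778]
ft_force: [0.1, 0.1, -2.5]
gripper_width: 0.377
gripper_force: 25.7
```

>>> drive_tool(
  motion=[
    {"hand": 0,"tx": 2.3,"ty": 0.3,"tz": 0,"yaw": -0.01},
    {"hand": 0,"tx": 2.3,"ty": 0.3,"tz": 0,"yaw": -0.01},
    {"hand": 0,"tx": 2.3,"ty": 0.3,"tz": 0,"yaw": -0.01},
    {"hand": 0,"tx": 2.3,"ty": 0.3,"tz": 0,"yaw": -0.01},
    {"hand": 0,"tx": 2.3,"ty": 0.4,"tz": 0,"yaw": -0.01},
  ],
)

```text
time_s: 6.78
ee_pos: [0.4806, 0.266, 0.2446]
orientation: [-3.14, -0.0, 1.829]
ft_force: [0.0, 0.1, -1.2]
gripper_width: 0.375
gripper_force: 25.7
```

>>> drive_tool(
  motion=[
    {"hand": 0,"tx": 2.3,"ty": 0.3,"tz": 0,"yaw": -0.01},
    {"hand": 0,"tx": 2.3,"ty": 0.3,"tz": 0,"yaw": -0.01},
    {"hand": 0,"tx": 2.3,"ty": 0.4,"tz": 0,"yaw": -0.01},
    {"hand": 0,"tx": 1.0,"ty": 0,"tz": 0,"yaw": 0},
    {"hand": 0,"tx": 0,"ty": 0,"tz": 0,"yaw": 0},
  ],
)

```text
time_s: 7.2
ee_pos: [0.4689, 0.3453, 0.2444]
orientation: [-3.14, -0.0, 1.861]
ft_force: [-0.5, -0.1, -2.5]
gripper_width: 0.38
gripper_force: 25.7
```

```bash
python3 - <<'E'
from h import *
s=r.state(); print(s["time_s"],s["ee_pos"],s["orientation"],s["ft_force"],s["gripper_width"])
c=eyes.get_calibration("wrist"); im=eyes.snapshot("wrist"); cv2.imwrite("pics/w6.png",im[...,::-1])
for p in ((.5125,.456),(.559,.301),(.407,.255),(.362,.408)): print(np.round(proj(c,(*p,.025))))
plan(.460,.355,s["ee_pos"][2],np.pi/2+.294,1)
E
```

```text
7.2 [0.46885174 0.34527097 0.24436741] [-3.14003564e+00 -3.44775775e-04  1.86054388e+00] [-0.48540659 -0.0852361  -2.53262225] 0.3800809495718488
[399. 103.]
[389. 270.]
[236. 271.]
[225. 107.]
{'tx': np.float64(1.34), 'ty': np.float64(-0.58), 'tz': np.float64(0.02), 'yaw': np.float64(-0.0051)}
```

View pics/w6.png

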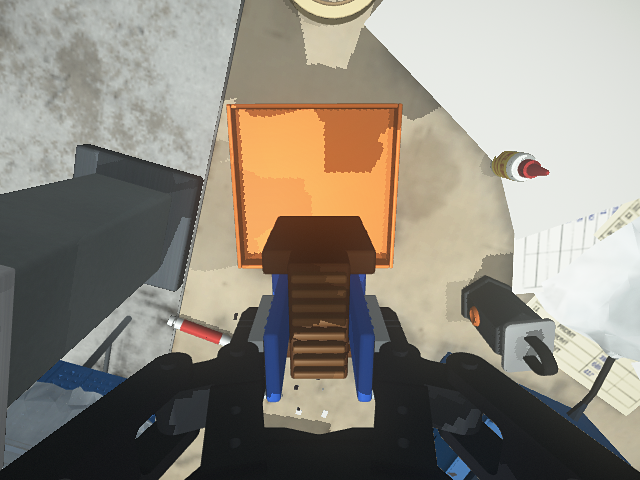

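The tray's corners appear within about 3 px of the prediction, so I'll shift to its centre and lower.

>>> drive_tool(
  motion=[
    {"hand": 0,"tx": 0.7,"ty": -0.2,"tz": 0,"yaw": 0},
    {"hand": 0,"tx": 0.7,"ty": -0.2,"tz": 0.5,"yaw": 0},
    {"hand": 0,"tx": 0,"ty": 0,"tz": 1.5,"yaw": 0},
    {"hand": 0,"tx": 0,"ty": 0,"tz": 2,"yaw": 0},
    {"hand": 0,"tx": 0,"ty": 0,"tz": 2,"yaw": 0},
  ],
)

```text
time_s: 7.67
ee_pos: [0.4625, 0.3553, 0.1849]
orientation: [3.14, -0.0, 1.857]
ft_force: [0.8, 0.9, -2.5]
gripper_width: 0.375
gripper_force: 25.7
```

>>> drive_tool(
  motion=[
    {"hand": 0,"tx": 0,"ty": 0,"tz": 2,"yaw": 0},
    {"hand": 0,"tx": 0,"ty": 0,"tz": 2,"yaw": 0},
    {"hand": 0,"tx": 0,"ty": 0,"tz": 2,"yaw": 0},
    {"hand": 0,"tx": 0,"ty": 0,"tz": 1.5,"yaw": 0},
    {"hand": 0,"tx": 0,"ty": 0,"tz": 1,"yaw": 0},
  ],
)

```text
time_s: 8.08
ee_pos: [0.4616, 0.3546, 0.0984]
orientation: [-3.139, 0.001, 1.857]
ft_force: [-0.2, -0.4, -2.0]
gripper_width: 0.378
gripper_force: 25.7
```

>>> drive_tool(
  motion=[
    {"hand": 0,"tx": 0,"ty": 0,"tz": 0.7,"yaw": 0},
    {"hand": 0,"tx": 0,"ty": 0,"tz": 0.7,"yaw": 0},
    {"hand": 0,"tx": 0,"ty": 0,"tz": 0.3,"yaw": 0},
    {"hand": 0,"tx": 0,"ty": 0,"tz": 0.2,"yaw": 0},
    {"hand": 0,"tx": 0,"ty": 0,"tz": 0,"yaw": 0},
  ],
)

```text
time_s: 8.5
ee_pos: [0.4626, 0.3557, 0.0815]
orientation: [3.141, -0.0, 1.858]
ft_force: [0.0, -0.4, -2.2]
gripper_width: 0.376
gripper_force: 25.7
```

>>> drive_tool(
  motion=[
    {"hand": 0,"tx": 0,"ty": 0,"tz": 0.3,"yaw": 0},
    {"hand": 0,"tx": 0,"ty": 0,"tz": 0.2,"yaw": 0},
    {"hand": 0,"tx": 0,"ty": 0,"tz": 0.1,"yaw": 0},
    {"hand": 0,"tx": 0,"ty": 0,"tz": 0,"yaw": 0},
  ],
)

```text
time_s: 8.83
ee_pos: [0.4624, 0.3556, 0.0752]
orientation: [-3.141, -0.0, 1.858]
ft_force: [0.2, -0.8, -1.8]
gripper_width: 0.374
gripper_force: 25.7
```

>>> drive_tool(
  motion=[
    {"hand": 0,"tx": 0,"ty": 0,"tz": 0.2,"yaw": 0},
    {"hand": 0,"tx": 0,"ty": 0,"tz": 0,"yaw": 0},
    {"hand": 0,"tx": 0,"ty": 0,"tz": 0,"yaw": 0},
  ],
)

```text
time_s: 9.08
ee_pos: [0.4624, 0.3556, 0.0732]
orientation: [-3.141, -0.0, 1.858]
ft_force: [-0.9, -0.3, -2.1]
gripper_width: 0.375
gripper_force: 25.7
```

>>> drive_tool(
  motion=[
    {"hand": 0,"tx": 0,"ty": 0,"tz": 0.15,"yaw": 0},
    {"hand": 0,"tx": 0,"ty": 0,"tz": 0,"yaw": 0},
    {"hand": 0,"tx": 0,"ty": 0,"tz": 0,"yaw": 0},
  ],
)

```text
time_s: 9.33
ee_pos: [0.4627, 0.3559, 0.0723]
orientation: [3.141, -0.001, 1.858]
ft_force: [-0.1, 0.4, 1.9]
gripper_width: 0.377
gripper_force: 26.2
```

>>> drive_tool(
  motion=[
    {"hand": 0,"tx": 0,"ty": 0,"tz": 0.15,"yaw": 0},
    {"hand": 0,"tx": 0,"ty": 0,"tz": 0,"yaw": 0},
    {"hand": 0,"tx": 0,"ty": 0,"tz": 0,"yaw": 0},
  ],
)

```text
time_s: 9.58
ee_pos: [0.4628, 0.356, 0.0722]
orientation: [3.14, -0.001, 1.858]
ft_force: [-3.2, -1.6, 13.6]
gripper_width: 0.372
gripper_force: 27.7
```

The cartridge touched the floor at a TCP height of 0.072, as predicted. I'll relieve the press a little, then open and retreat.

>>> drive_tool(
  motion=[
    {"hand": 0,"tx": 0,"ty": 0,"tz": -0.15,"yaw": 0},
    {"hand": 50,"tx": 0,"ty": 0,"tz": 0,"yaw": 0},
    {"hand": 65,"tx": 0,"ty": 0,"tz": 0,"yaw": 0},
    {"hand": 85,"tx": 0,"ty": 0,"tz": 0,"yaw": 0},
    {"hand": 100,"tx": 0,"ty": 0,"tz": 0,"yaw": 0},
  ],
)

```text
time_s: 10.0
ee_pos: [0.4625, 0.3556, 0.0716]
orientation: [-3.141, -0.0, 1.858]
ft_force: [-0.6, 0.5, 0.1]
gripper_width: 0.903
gripper_force: 0.0
```

>>> drive_tool(
  motion=[
    {"hand": 100,"tx": 0,"ty": 0,"tz": 0,"yaw": 0},
    {"hand": 100,"tx": 0,"ty": 0,"tz": 0,"yaw": 0},
    {"hand": 100,"tx": 0,"ty": 0,"tz": -0.5,"yaw": 0},
    {"hand": 100,"tx": 0,"ty": 0,"tz": -1.5,"yaw": 0},
    {"hand": 100,"tx": 0,"ty": 0,"tz": -2,"yaw": 0},
  ],
)

```text
time_s: 10.42
ee_pos: [0.4616, 0.3551, 0.1111]
orientation: [-3.138, 0.001, 1.858]
ft_force: [0.2, -0.2, -0.3]
gripper_width: 1.0
gripper_force: 0.0
```

>>> drive_tool(
  motion=[
    {"hand": 100,"tx": 0,"ty": 0,"tz": -3,"yaw": 0},
    {"hand": 100,"tx": 0,"ty": 0,"tz": -3,"yaw": 0},
    {"hand": 100,"tx": 0,"ty": 0,"tz": -3,"yaw": 0},
    {"hand": 100,"tx": 0,"ty": 0,"tz": -1,"yaw": 0},
    {"hand": 100,"tx": 0,"ty": 0,"tz": 0,"yaw": 0},
  ],
)

```text
time_s: 10.83
ee_pos: [0.4638, 0.3564, 0.2153]
orientation: [3.135, -0.002, 1.858]
ft_force: [-0.0, -0.2, -0.4]
gripper_width: 1.0
gripper_force: 0.0
```

```bash
python3 - <<'E'
from h import *
s=r.state(); print(s["time_s"],s["ee_pos"],s["ft_force"],s["gripper_width"])
im=eyes.snapshot("wrist")[:400,120:520]; im2=eyes.snapshot("scene")[140:400,100:500]
cv2.imwrite("pics/end.png",np.hstack([im,cv2.copyMakeBorder(im2,0,140,0,0,0)])[...,::-1])
E
```

```text
10.8333 [0.46378479 0.35640428 0.21534265] [-0.0168429  -0.21799283 -0.42627676] 1.0004489450274228
```

View pics/end.png

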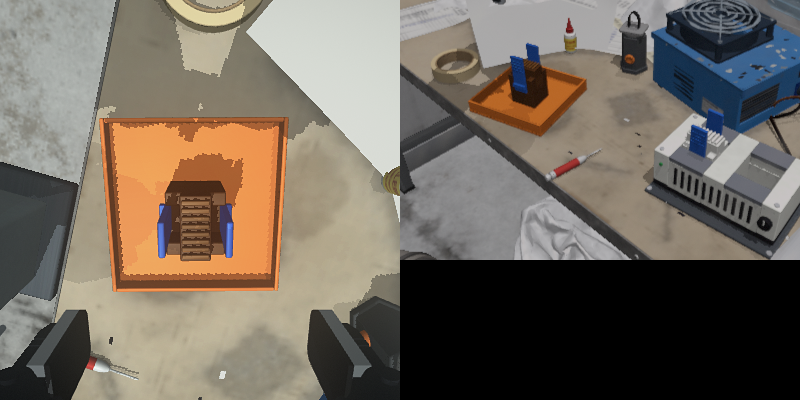

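The cartridge stands upright in the middle of the tray with its tabs sprung back. The white one is still in its bay and the gripper is clear.

```bash
python3 -c "
from workcell import r
print(r.sign_off())"
```

```text
the job is handed in; nothing more can be done
None
```

The job is handed in: the brown cartridge was unlatched, lifted out and stood upright in the discard tray with its tabs sprung back, the white one looks undisturbed in its bay, and it took about 11 s; no verdict was returned.

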